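Swap the wax tins behind the bottles in the finishing caddy

ROBOT

A 6-joint arm with a two-finger parallel gripper is mounted at the origin on the work surface. World frame = base frame: x ahead of the robot, y to its left, z up, the work surface at z = 0. Lengths are in m, angles in rad, forces in N, time in s.
With the tool pointing down it reaches from about 0.35 to 0.925 m from the base axis. Payload 6.4 kg.
Tool frame: the origin (TCP) lies at the very end of the fingers, on their centre line; the grasp point (between the pads) lies 19 mm behind it; z points along the fingers, y is the line along which they close (so a half turn about z gives the same grasp; the last joint's range is limited). The gripper opens to 85 mm and grips with 20 to 120 N. Pads are 22 mm wide; open, the fingers measure 114 mm over their backs; the gripper's body (76 mm by 85 mm) begins 54 mm behind the grasp point. The pads swing forward as they close: fully open they stand 13 mm farther back than shut.
Start: joints at [-1.329, 0.245, 1.558, -0, 1.339, -0.174], TCP at [0.263, -0.595, 0.206] pointing down, gripper open.
Joint ranges: [-3.13, 3.13], [-1.02, 2.26], [0.13, 2.54], [-0.95, 4.09], [0.21, 2.88], [-2.74, 2.74]. Speed limits (rad/s): [2.57, 2.57, 3.14, 3.14, 3.14, 3.14].

INTERFACE

Orientations are given as a rotation vector (axis times angle).
In Python, from workcell import env, eyes gives the robot as it stands.
- The arm moves only by the tool apply_moves, never from a script. Its argument "steps" is a list that holds one entry, the list of rows, each a list of 7 numbers: the finger opening in cm, from 0 to 8.54, then the shift along the tool's x, y, z in cm, then the turn, a rotation vector about the tool's x, y, z in degrees. A call has exactly 10 rows; each row is the pose to reach, as a shift and turn from the pose commanded when the call began, along the tool's axes at that moment; what a row does not reach only later rows make up. A row lasts 1/10 s, in which the tool goes at most 50 mm and 8.59 degrees, less where a joint would pass 70% of its speed; a pose out of reach is approached as far as the arm can. A call with a gripper value outside its range is refused whole. The fingers move at their own pace and stop on an object; "grip_force" is the grip in N (left out, the last holds). Time passes only in rows, so rows that repeat a pose let the fingers close, or fill a call up. It gives the time, the measured TCP pose, the force, the opening and the grip force at its end, in the units of the state.
- env.state(): the state, without advancing time (a new reading comes with each control period).
- eyes.camera(name): name is "side" or "top" or "wrist"; returns a dict with "pixels" (384x512x3 uint8, blue, green, red), "fx", "fy", "cx", "cy" (pixels), "view" (4x4, takes a point from world to camera coordinates); the wrist camera has in their place "mount" (4x4, takes a point from camera to tool coordinates, whose origin is the TCP and whose axes are the flange's). Camera axes: x right, y up, looking along -z (the intrinsics and any distortion apply to the point x, -y, -z); pixel columns grow to the right and rows downward; lengths in m; the calibration is good to about 2 mm. The wrist camera is an equidistant fisheye: a pixel r from the principal point sees the ray r / f radians off the axis. A picture is of the moment at which its call begins: read the wrist's pose just before it. There is no depth.
- env.job_done(): hands the job in; it is judged then, once.
The state is a dict: "t": time; "qpos": joint angles; "joint_vel": joint speeds; "tau": joint torques, N m; "eef_pos": TCP position; "eef_rot": TCP orientation; "wrist_force": force on the tool from outside, world axes, zero at the start; "ft_torque": the same for the moment, N m; "grip_width": finger opening in m; "gripper_force": force on a finger pad.
Only numpy, scipy, OpenCV 4.12 (cv2) and the standard library are available. Lean on these libraries where they do the work, as an engineer would, in place of code of your own. Each camera call takes 0.05 s, during which the arm holds its last target. There are 200 camera calls.

TASK

The carving is ready for dark wax: the dark tin stands at the back of the wooden caddy, hemmed in by the green spray bottle and the white glue bottle. Stand both bottles upright on the steel tray, then put the dark tin on the cork mat and stand the light tin from the mat in the place in the caddy where the dark one was, and finally put each bottle back in its own place in the caddy. Knock no bottle or tin over and leave the carving lying where it is.

Things in the scene. Friction and masses are not known exactly. Their poses are not given: they have to be found in the camera images.
- caddy: Fixed light-wood tray, 150 (x) by 190 (y) mm, front is -x, origin at centre of underside. Floor at z 8 mm; front and back lips 16 mm high, end boards at y = -91 and +91 36 mm high. Three grey-green felt pads (64 mm) mark places: bottles in front at (-30,+41) and (-30,-41) mm, which in which varies; a tin at the back at (+27,0) mm. Each thing starts within 5 mm of its pad's centre.
- tray: Fixed shallow bare steel drip tray, 150 (x) by 220 (y) mm, origin at the centre of its underside. Floor at z 3 mm, rim 12 mm high. A paint brush about 170 mm long lies in it along y, some 45 mm behind the centre (+x); the front and middle are free for the two bottles.
- mat: Cork mat, fixed, 190 (x) by 210 (y) mm, 4 mm thick, origin at the centre of its underside. The light tin stands in its front half (x about -45 mm) on the +y side, the carving lies in its back half, and the front half on the -y side is free.
- spray_bottle: Green round bottle with white trigger head, 177 mm tall, about 0.26 kg, origin at centre of underside, z up. Body 54 mm in diameter up to 75 mm, narrowing to a white collar of 31 mm (z 128 to 145). The head, z 145 to 177, is a block with flat sides 24 mm wide (along y), from x = -30 to +22 mm, nozzle to -x: pinch it from above across its sides at z about 160.
- glue_bottle: White round bottle with a blue band and red round cap, 156 mm tall, about 0.28 kg, origin at centre of underside, z up. Body 54 mm in diameter up to 92 mm, then narrowing. The cap is a cylinder 26 mm in diameter from z 118 to 156: pinch it from above at z about 140.
- dark_tin: Closed round tin of dark wax, dark brown with a brass line, 60 mm in diameter, 38 mm tall, 0.14 kg or so, origin at the centre of its underside, z up.
- light_tin: Closed round tin of light wax, pale yellow with a brass line, 60 mm in diameter, 38 mm tall, 0.14 kg or so, origin at the centre of its underside, z up.
- carving: Round carved wooden rosette, 84 mm in diameter, 25 mm high, lying loose on the back half of the mat, origin at the centre of its underside. To be left where it lies.
Not all that is in view belongs to the job. Several things have the shape of the spray_bottle; the one meant has the colours described above.

How it is judged:
By the outcome, as a careful person would: the job done as asked, in the order asked, and still so for the second after the job is handed in, with the robot touching nothing.
It also fails if it takes over 144 s, if anything falls off the work surface, if the arm or the gripper's body presses on something with over 40 N, if the wrist force passes 120 N, or if a joint passes its speed limit or range.

## Working session

There is one attempt and no reset: what is moved stays moved. The work goes in short steps, Python scripts to look and compute and a tool call to move; the robot and the scene stay as the last step left them, time stands still between calls to the robot, and variables do not carry over. Pictures are saved under pics/ and viewed, at most 14 in all, crops included, and the job is handed in when it is done.

Besides the shell and the picture viewer there is one more tool, called after "Call:" as name(argument=value, ...), one argument or row to a line, values as JSON. apply_moves: Moves the arm, as the interface text tells. Its arguments: {"type":"object","properties":{"steps":{"type":"array"},"grip_force":{"type":"number"}},"required":["steps"]}

```bash
ls; mkdir -p pics; python3 - <<'E'
from workcell import env, eyes
import cv2, numpy as np
s=env.state(); print({k:np.round(v,3) for k,v in s.items()})
for n in ("top","side"):
    c=eyes.camera(n); cv2.imwrite(f"pics/{n}0.png",c["pixels"]); print(n,c["fx"],c["fy"],c["cx"],c["cy"],np.round(c["view"],4).tolist(),[k for k in c])
E
```

```text
pics
{'t': np.float64(0.0), 'qpos': array([-1.329,  0.246,  1.559, -0.   ,  1.339, -0.174]), 'joint_vel': array([ 0.001,  0.001,  0.002,  0.   ,  0.001, -0.   ]), 'tau': array([ 1.0000e-03, -4.2950e+01, -3.2613e+01, -0.0000e+00,  5.0000e-03,
        0.0000e+00]), 'eef_pos': array([ 0.262, -0.594,  0.205]), 'eef_rot': array([-3.072, -0.648,  0.   ]), 'wrist_force': array([ 0.518, -0.839,  0.043]), 'ft_torque': array([ 0.024, -0.021,  0.008]), 'gripper_force': np.float64(0.0), 'grip_width': np.float64(0.085)}
top 455.59171311843113 455.59171311843113 246.26203097925 199.22194510019753 [[0.0263, -0.9995, -0.0154, 0.0722], [0.9917, 0.0241, 0.1263, -0.5093], [-0.1258, -0.0186, 0.9919, -1.1728], [0.0, 0.0, 0.0, 1.0]] ['pixels', 'fx', 'fy', 'cx', 'cy', 'view']
side 379.2342264184205 379.2342264184205 258.9141531898166 185.13401819327683 [[-0.8345, -0.5509, 0.0104, 0.465], [0.3753, -0.5545, 0.7428, -0.1785], [-0.4034, 0.6237, 0.6695, -1.1833], [0.0, 0.0, 0.0, 1.0]] ['pixels', 'fx', 'fy', 'cx', 'cy', 'view']
```

View pics/top0.png

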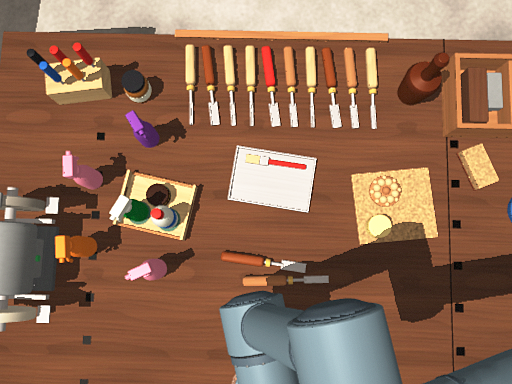

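View pics/side0.png

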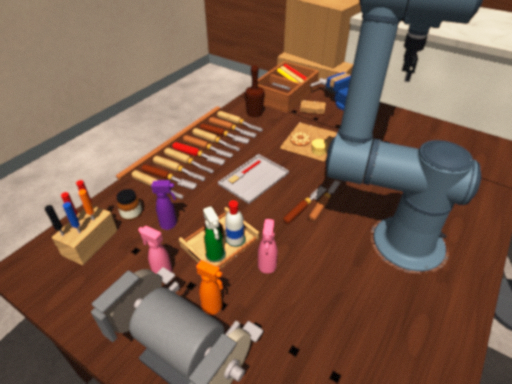

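```bash
python3 - <<'E'
import cv2,numpy as np
a=cv2.imread("pics/top0.png")
c=cv2.resize(a[160:250,95:215],None,fx=6,fy=6,interpolation=cv2.INTER_CUBIC)
cv2.imwrite("pics/c1.png",c)
t=cv2.resize(a[135:220,220:325],None,fx=4,fy=4,interpolation=cv2.INTER_CUBIC)
m=cv2.resize(a[160:250,345:445],None,fx=4,fy=4,interpolation=cv2.INTER_CUBIC)
h=360; o=np.zeros((360,820,3),np.uint8); o[:340,:420]=t; o[:360,420:820]=m
cv2.imwrite("pics/c2.png",o[:, :800])
E
```

```text
(no output)
```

View pics/c1.png

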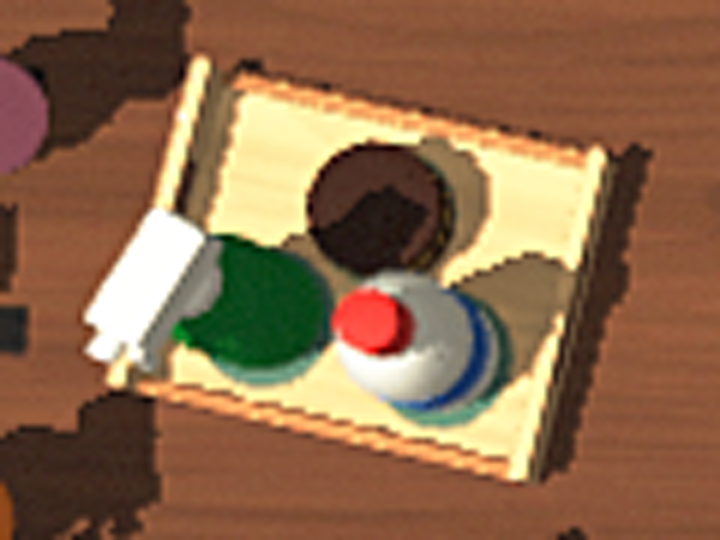

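View pics/c2.png

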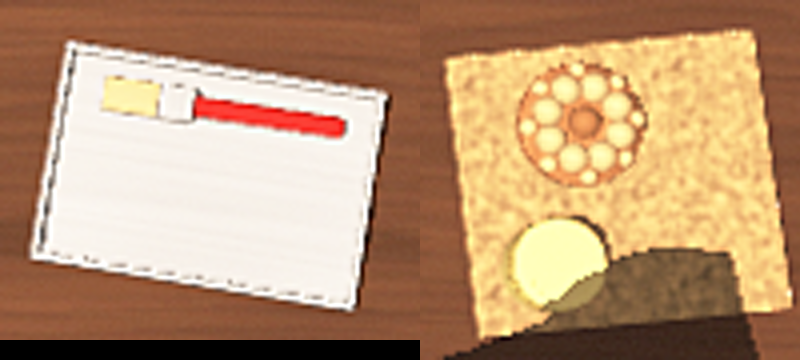

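```bash
cat > h.py <<'E'
import numpy as np, cv2
from scipy.optimize import least_squares
from scipy.spatial.transform import Rotation as R
from workcell import env, eyes
def proj(c,P):
    p=np.atleast_2d(P)@c["view"][:3,:3].T+c["view"][:3,3]
    return np.c_[c["cx"]+c["fx"]*p[:,0]/-p[:,2], c["cy"]-c["fy"]*p[:,1]/-p[:,2]]
def unproj(c,uv,z):
    d=np.array([(uv[0]-c["cx"])/c["fx"],-(uv[1]-c["cy"])/c["fy"],-1.])
    Rm=c["view"][:3,:3];o=-Rm.T@c["view"][:3,3];d=Rm.T@d
    return o+d*(z-o[2])/d[2]
def rect(c,uv,local,x0=(.5,0,-.2)):
    local=np.array(local,float);uv=np.array(uv,float)
    def w(x):
        a=x[2];return np.c_[x[0]+np.cos(a)*local[:,0]-np.sin(a)*local[:,1],x[1]+np.sin(a)*local[:,0]+np.cos(a)*local[:,1],local[:,2]]
    r=least_squares(lambda x:(proj(c,w(x))-uv).ravel(),x0)
    return r.x,np.abs(r.fun).max()
def to(pos,yaw,opening=None):
    """tool shift (cm) and z-turn (deg) from current commanded-ish pose to TCP pos, closing line (tool y) at yaw"""
    s=env.state();Rt=R.from_rotvec(s["eef_rot"])
    d=Rt.inv().apply(np.array(pos)-s["eef_pos"])*100
    y=Rt.as_matrix()[:,1];cur=np.arctan2(y[1],y[0])
    dy=(yaw-cur+np.pi/2)%np.pi-np.pi/2   # world ccw; tool z is down -> sign flip
    return np.round(d,2),np.round(-np.degrees(dy),1)
E
python3 - <<'E'
from h import *
c=eyes.camera("top")
A=lambda q:[((u+.5)/6-.5+95,(v+.5)/6-.5+160) for u,v in q]
T=lambda q:[((u+.5)/4-.5+220,(v+.5)/4-.5+135) for u,v in q]
M=lambda q:[((u-420+.5)/4-.5+345,(v+.5)/4-.5+160) for u,v in q]
b=lambda x,y,z:[(x,y,z),(x,-y,z),(-x,-y,z),(-x,y,z)]
print("caddy",rect(c,A([(192,58),(610,150),(537,480),(108,385)]),b(.075,.095,.036)))
print("tray",rect(c,T([(68,42),(387,95),(354,310),(32,260)]),b(.075,.11,.012)))
print("mat",rect(c,M([(445,58),(752,30),(793,305),(480,340)]),b(.095,.105,.004)))
print("dark",unproj(c,A([(377,208)])[0],.046))
print("light",unproj(c,M([(559,263)])[0],.042))
print("carv",unproj(c,M([(582,123)])[0],.027))
print("glue",unproj(c,A([(372,318)])[0],.164))
print("spray",rect(c,A([(158,208),(210,240),(140,350),(88,320)]),[(.022,.012,.185),(.022,-.012,.185),(-.03,-.012,.185),(-.03,.012,.185)]))
s=env.state();print(s["eef_pos"],R.from_rotvec(s["eef_rot"]).as_matrix().round(3))
x=rect(c,A([(192,58),(610,150),(537,480),(108,385)]),b(.075,.095,.036))[0]
for l in [(-.03,.041),(-.03,-.041),(.027,0)]:
    a=x[2];print(x[0]+np.cos(a)*l[0]-np.sin(a)*l[1],x[1]+np.sin(a)*l[0]+np.cos(a)*l[1])
E
```

```text
caddy (array([ 0.48811779,  0.32641264, -0.18859053]), np.float64(0.8964606988012633))
tray (array([ 0.56789153,  0.01706961, -0.13755299]), np.float64(0.3968682074408605))
mat (array([ 0.50470118, -0.31229877,  0.12377149]), np.float64(0.5848374427416729))
dark [0.5131212 0.3186812 0.046    ]
light [ 0.44614117 -0.26229647  0.042     ]
carv [ 0.54065282 -0.28255789  0.027     ]
glue [0.4538249  0.29287867 0.164     ]
spray (array([ 0.46821463,  0.37342094, -0.50860911]), np.float64(0.49433880482285986))
[ 0.26244827 -0.59415334  0.20533717] [[ 0.915  0.404 -0.   ]
 [ 0.404 -0.915  0.001]
 [ 0.    -0.001 -1.   ]]
0.4663361696691104 0.37230992064868956
0.45096325239563906 0.29176382568125486
0.5146390697292501 0.32135082091390066
```

```bash
python3 - <<'E'
from h import *
print(to((.43,-.15,.30),-.19),to((.452,.292,.26),-.19))
E
```

```text
(array([ 33.27, -33.88,  -9.41]), np.float64(-55.3)) (array([ 53.13, -73.42,  -5.35]), np.float64(-55.3))
```

Call:
apply_moves(
  steps=[
    [[5, 3, -3, -1, 0, 0, -5], [5, 6.6, -6.8, -2, 0, 0, -11], [5, 10, -10.2, -3, 0, 0, -17], [5, 13.3, -13.6, -4, 0, 0, -23], [5, 16.6, -17, -5, 0, 0, -29], [5, 20, -20.3, -6, 0, 0, -35], [5, 23.3, -23.7, -7, 0, 0, -41], [5, 26.6, -27.1, -8, 0, 0, -47], [5, 30, -30.5, -9, 0, 0, -52], [5, 33.3, -33.9, -9.4, 0, 0, -55.3]],
  ],
)

```text
t: 1.15
eef_pos: [0.4308, -0.1483, 0.3013]
eef_rot: [2.418, 2.003, 0.001]
wrist_force: [1.0, 0.4, 0.5]
grip_width: 0.0502
gripper_force: 0.0
```

```bash
python3 - <<'E'
from h import *
print(to((.452,.292,.27),-.19),env.state()["qpos"])
E
```

```text
(array([43.66, -6.12,  3.09]), np.float64(0.2)) [-5.81289277e-01 -2.99821081e-01  1.91963305e+00  7.32182480e-05
  1.51974944e+00 -3.94025040e-01]
```

Call:
apply_moves(
  steps=[
    [[5, 4.4, -0.6, 0.3, 0, 0, 0], [5, 9.2, -1.3, 0.6, 0, 0, 0], [5, 14, -2, 1, 0, 0, 0], [5, 18.8, -2.6, 1.3, 0, 0, 0], [5, 23.6, -3.3, 1.7, 0, 0, 0], [5, 28.4, -4, 2, 0, 0, 0], [5, 33.2, -4.7, 2.4, 0, 0, 0], [5, 38, -5.3, 2.7, 0, 0, 0], [5, 42, -5.9, 3, 0, 0, 0], [5, 43.7, -6.1, 3.1, 0, 0, 0]],
  ],
)

```text
t: 2.15
eef_pos: [0.4518, 0.2936, 0.2683]
eef_rot: [-2.418, -2.005, 0.002]
wrist_force: [0.8, -1.1, -0.6]
grip_width: 0.05
gripper_force: 0.0
```

```bash
cat >> h.py <<'E'
def wproj(c,s,P):
    """world points -> wrist fisheye pixels"""
    Rt=R.from_rotvec(s["eef_rot"])
    p=Rt.inv().apply(np.atleast_2d(P)-s["eef_pos"])
    m=c["mount"];q=(p-m[:3,3])@m[:3,:3]
    x,y,z=q[:,0],-q[:,1],-q[:,2];r=np.hypot(x,y);k=np.arctan2(r,z)/np.maximum(r,1e-9)
    return np.c_[c["cx"]+c["fx"]*k*x,c["cy"]+c["fy"]*k*y]
def wun(c,s,uv,z):
    """wrist fisheye pixel -> world point on plane z"""
    a=np.array([(uv[0]-c["cx"])/c["fx"],(uv[1]-c["cy"])/c["fy"]]);t=np.hypot(*a);k=np.sin(t)/max(t,1e-9)
    m=c["mount"];Rt=R.from_rotvec(s["eef_rot"])
    d=Rt.apply(m[:3,:3]@np.array([a[0]*k,-a[1]*k,-np.cos(t)]));o=s["eef_pos"]+Rt.apply(m[:3,3])
    return o+d*(z-o[2])/d[2]
E
python3 - <<'E'
from h import *
s=env.state();c=eyes.camera("wrist");im=c["pixels"].copy()
for P in [(.4525,.2925,.164),(.467,.373,.185),(.514,.32,.046)]:
    u=wproj(c,s,P)[0];print(P,u,wun(c,s,u,P[2]));cv2.drawMarker(im,tuple(int(v) for v in u.round()),(255,0,255),0,14,1)
for l in [(-.03,.012),(-.03,-.012),(.022,.012),(.022,-.012)]:
    a=-.51;P=(.467+np.cos(a)*l[0]-np.sin(a)*l[1],.373+np.sin(a)*l[0]+np.cos(a)*l[1],.185);cv2.circle(im,tuple(int(v) for v in wproj(c,s,P)[0].round()),2,(255,0,255),-1)
cv2.imwrite("pics/w1.png",im);print(s["eef_pos"],to((.4525,.2925,.129),-.19))
E
```

```text
(0.4525, 0.2925, 0.164) [257.485385   182.57581757] [0.4525 0.2925 0.164 ]
(0.467, 0.373, 0.185) [256.64277077  95.42781885] [0.467 0.373 0.185]
(0.514, 0.32, 0.046) [299.59250529 129.17441282] [0.514 0.32  0.046]
[0.45179677 0.29361187 0.26826576] (array([-0.18,  0.12, 13.92]), np.float64(0.2))
```

View pics/w1.png

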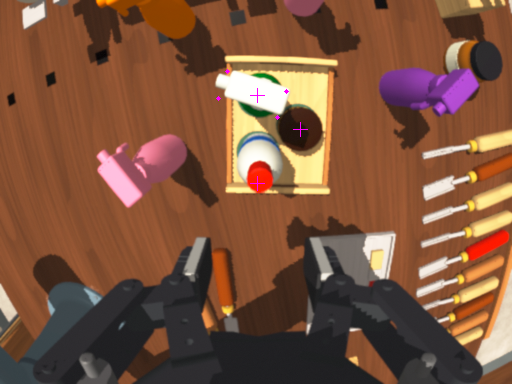

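```bash
python3 - <<'E'
import cv2
a=cv2.imread("pics/w1.png")[50:210,205:345]
cv2.imwrite("pics/w1c.png",cv2.resize(a,None,fx=3.5,fy=3.5,interpolation=cv2.INTER_CUBIC))
E
```

```text
(no output)
```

View pics/w1c.png

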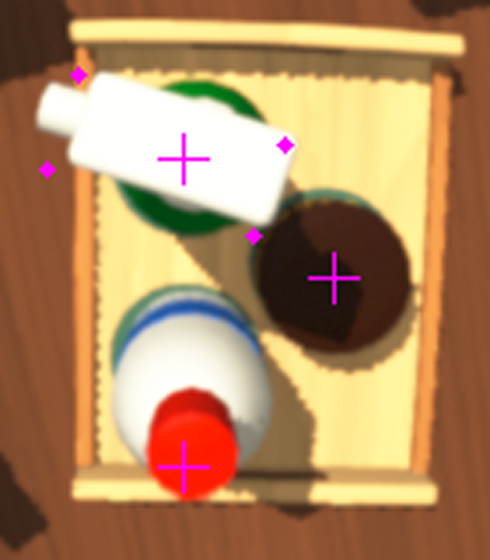

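```bash
python3 - <<'E'
from h import *
s=env.state();c=eyes.camera("wrist")
f=lambda u,v:((u+.5)/3.5-.5+205,(v+.5)/3.5-.5+50)
print("cap",wun(c,s,f(192,455),.164), "tin",wun(c,s,f(331,276),.046))
Q=np.array([wun(c,s,f(*p),.185)[:2] for p in [(97,72),(295,137),(270,225),(70,160)]]);m=Q.mean(0)
d=(Q[1]+Q[2]-Q[0]-Q[3])/2;print(Q,m,np.hypot(*d),np.hypot(*((Q[0]+Q[1]-Q[2]-Q[3])/2)),np.arctan2(d[1],d[0]),"axis",m+.004*d/np.hypot(*d))
for p in [(.454,.2945,.129)]: print(to(p,-.19))
E
```

```text
cap [0.45498447 0.29585134 0.164     ] tin [0.51367016 0.32194146 0.046     ]
[[0.45132697 0.39868296]
 [0.49441982 0.37467182]
 [0.48481772 0.35473305]
 [0.44094745 0.37910629]] [0.46787799 0.37679853] 0.049758499186990914 0.022140097068821956 -0.5077268649139659 axis [0.4713734  0.37485376]
(array([ 0.25,  0.17, 13.94]), np.float64(0.2))
```

Call:
apply_moves(
  steps=[
    [[5, 0.2, 0.1, 2, 0, 0, 0], [5, 0.3, 0.2, 5, 0, 0, 0], [5, 0.3, 0.2, 8, 0, 0, 0], [5, 0.3, 0.2, 11, 0, 0, 0], [5, 0.3, 0.2, 13, 0, 0, 0], [5, 0.3, 0.2, 13.9, 0, 0, 0], [5, 0.3, 0.2, 13.9, 0, 0, 0], [1.5, 0.3, 0.2, 13.9, 0, 0, 0], [1.5, 0.3, 0.2, 13.9, 0, 0, 0], [1.5, 0.3, 0.2, 13.9, 0, 0, 0]],
  ],
  grip_force=50,
)

```text
t: 3.25
eef_pos: [0.4565, 0.2937, 0.1322]
eef_rot: [2.421, 2.0, 0.005]
wrist_force: [-0.4, 0.8, 5.1]
grip_width: 0.0229
gripper_force: 48.9
```

Call:
apply_moves(
  steps=[
    [[1.5, 0, 0, 0, 0, 0, 0], [1.5, 0, 0, 0, 0, 0, 0], [1.5, 0, 0, -0.5, 0, 0, 0], [1.5, 0, 0, -1.5, 0, 0, 0], [1.5, 0, 0, -3, 0, 0, 0], [1.5, 0, 0, -4.5, 0, 0, 0], [1.5, 0, 0, -6, 0, 0, 0], [1.5, 0, 0, -7.5, 0, 0, 0], [1.5, 0, 0, -8, 0, 0, 0], [1.5, 0, 0, -8, 0, 0, 0]],
  ],
)

```text
t: 4.25
eef_pos: [0.456, 0.2935, 0.2116]
eef_rot: [2.421, 2.0, 0.004]
wrist_force: [0.1, 0.2, -3.3]
grip_width: 0.0232
gripper_force: 49.3
```

```bash
python3 - <<'E'
from h import *
t=np.array([.568,.017]);a=-.1376;r=lambda l,yaw,o:o+np.array([np.cos(yaw)*l[0]-np.sin(yaw)*l[1],np.sin(yaw)*l[0]+np.cos(yaw)*l[1]])
g=r((-.02,-.052),a,t);p=r((-.02,.052),a,t);print(g,p)
print(to((*g,.215),a),to((*g,.129-.008+.003),a),env.state()["qpos"])
E
```

```text
[ 0.5410564  -0.03176517] [0.55532168 0.07125182]
(array([-30.33,  14.49,  -0.35]), np.float64(-3.0)) (array([-30.34,  14.48,   8.75]), np.float64(-3.0)) [ 3.62663241e-01 -1.41224871e-02  1.83026286e+00  1.73268735e-05
  1.32306632e+00  5.52541818e-01]
```

Call:
apply_moves(
  steps=[
    [[1.5, -1.5, 0.7, 0, 0, 0, 0], [1.5, -4, 1.9, 0, 0, 0, 0], [1.5, -7.5, 3.6, 0, 0, 0, -1], [1.5, -11.5, 5.5, 0, 0, 0, -1], [1.5, -15.5, 7.4, 0, 0, 0, -2], [1.5, -19.5, 9.3, 0, 0, 0, -2], [1.5, -23.5, 11.2, 0, 0, 0, -3], [1.5, -27, 12.9, 0, 0, 0, -3], [1.5, -29.3, 14, 0, 0, 0, -3], [1.5, -30.3, 14.5, 0, 0, 0, -3]],
  ],
)

```text
t: 5.25
eef_pos: [0.5404, -0.0338, 0.2092]
eef_rot: [-2.371, -2.06, 0.002]
wrist_force: [0.1, 0.1, -3.4]
grip_width: 0.0229
gripper_force: 49.3
```

Call:
apply_moves(
  steps=[
    [[1.5, 0, 0, 0, 0, 0, 0], [1.5, 0, 0, 1.5, 0, 0, 0], [1.5, 0, 0, 3.5, 0, 0, 0], [1.5, 0, 0, 5.5, 0, 0, 0], [1.5, 0, 0, 6.8, 0, 0, 0], [1.5, 0, 0, 7.5, 0, 0, 0], [1.5, 0, 0, 7.8, 0, 0, 0], [1.5, 0, 0, 8.1, 0, 0, 0], [1.5, 0, 0, 8.3, 0, 0, 0], [1.5, 0, 0, 8.3, 0, 0, 0]],
  ],
)

```text
t: 6.25
eef_pos: [0.5408, -0.0318, 0.1276]
eef_rot: [2.368, 2.063, 0.001]
wrist_force: [-0.4, 0.2, -2.6]
grip_width: 0.0228
gripper_force: 49.3
```

Call:
apply_moves(
  steps=[
    [[1.5, 0, 0, 0.05, 0, 0, 0], [1.5, 0, 0, 0.1, 0, 0, 0], [1.5, 0, 0, 0.1, 0, 0, 0], [1.5, 0, 0, 0.1, 0, 0, 0], [1.5, 0, 0, 0.1, 0, 0, 0], [1.5, 0, 0, 0.1, 0, 0, 0], [1.5, 0, 0, 0.1, 0, 0, 0], [1.5, 0, 0, 0.1, 0, 0, 0], [1.5, 0, 0, 0.1, 0, 0, 0], [1.5, 0, 0, 0.1, 0, 0, 0]],
  ],
)

```text
t: 7.25
eef_pos: [0.5412, -0.0319, 0.1272]
eef_rot: [2.368, 2.063, 0.001]
wrist_force: [-1.1, 0.8, 4.5]
grip_width: 0.0229
gripper_force: 50.2
```

Contact. Release and rise.

Call:
apply_moves(
  steps=[
    [[2.6, 0, 0, 0, 0, 0, 0], [3.5, 0, 0, 0, 0, 0, 0], [5, 0, 0, 0, 0, 0, 0], [5, 0, 0, -0.5, 0, 0, 0], [5, 0, 0, -2, 0, 0, 0], [5, 0, 0, -5, 0, 0, 0], [5, 0, 0, -8.5, 0, 0, 0], [5, 0, 0, -12, 0, 0, 0], [5, 0, 0, -14, 0, 0, 0], [5, 0, 0, -14, 0, 0, 0]],
  ],
)

```text
t: 8.25
eef_pos: [0.5428, -0.0322, 0.2717]
eef_rot: [2.363, 2.059, 0.008]
wrist_force: [0.9, -0.3, 0.3]
grip_width: 0.05
gripper_force: 0.0
```

```bash
python3 - <<'E'
from h import *
print(to((.469,.374,.265),-.508+np.pi/2),to((.469,.374,.149),-.508+np.pi/2),env.state()["qpos"][5])
E
```

```text
(array([ 39.23, -12.87,   0.51]), np.float64(-68.8)) (array([ 39.24, -12.98,  12.11]), np.float64(-68.8)) -0.13057821155581306
```

Call:
apply_moves(
  steps=[
    [[5, 2.5, -0.8, 0, 0, 0, -5], [5, 6.5, -2.1, 0, 0, 0, -12], [5, 11, -3.6, 0, 0, 0, -19], [5, 15.7, -5.1, 0, 0, 0, -27], [5, 20.4, -6.7, 0, 0, 0, -35], [5, 25.1, -8.2, 0, 0, 0, -43], [5, 29.8, -9.8, 0, 0, 0, -51], [5, 34.4, -11.3, 0.5, 0, 0, -59], [5, 38, -12.5, 0.5, 0, 0, -66], [5, 39.2, -12.9, 0.5, 0, 0, -68.8]],
  ],
)

```text
t: 9.25
eef_pos: [0.4646, 0.3769, 0.2598]
eef_rot: [-0.778, -3.042, 0.002]
wrist_force: [-0.1, -0.2, 0.9]
grip_width: 0.0501
gripper_force: 0.0
```

```bash
python3 - <<'E'
from h import *
s=env.state();c=eyes.camera("wrist");im=c["pixels"].copy()
print(to((.469,.374,.149),-.508+np.pi/2))
u=wproj(c,s,(.469,.374,.185))[0];print(u)
for l in [(-.03,.012),(-.03,-.012),(.022,.012),(.022,-.012)]:
    a=-.508;P=(.469+np.cos(a)*l[0]-np.sin(a)*l[1],.374+np.sin(a)*l[0]+np.cos(a)*l[1],.185);cv2.circle(im,tuple(int(v) for v in wproj(c,s,P)[0].round()),1,(255,0,255),-1)
x,y=u.astype(int);cr=im[max(0,y-80):y+120,max(x-120,0):x+120];cv2.imwrite("pics/w2.png",cv2.resize(cr,None,fx=3,fy=3,interpolation=cv2.INTER_CUBIC));print(max(0,y-80),x-120)
t=eyes.camera("top")["pixels"]
cv2.imwrite("pics/t2.png",t)
E
```

```text
(array([-0.53, -0.06, 11.1 ]), np.float64(0.4))
[257.28320277 196.53367129]
116 137
```

View pics/w2.png

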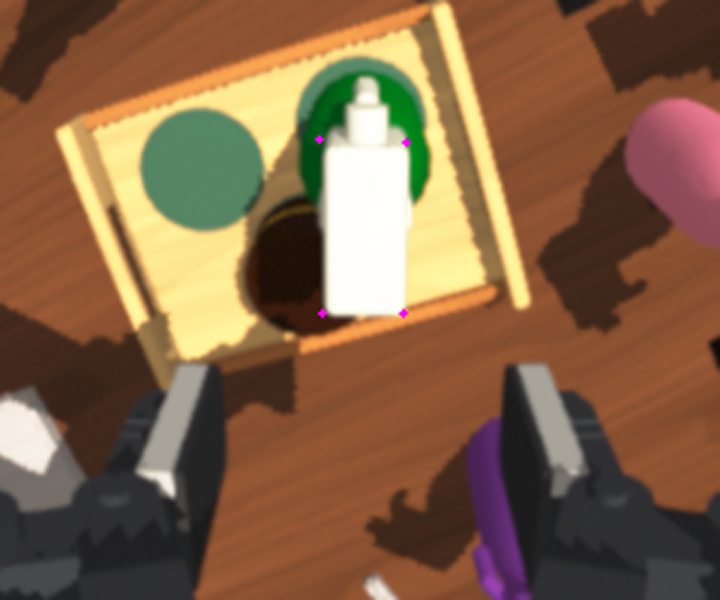

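Call:
apply_moves(
  steps=[
    [[5, -0.3, 0, 1.5, 0, 0, 0], [5, -0.5, 0, 4, 0, 0, 0], [5, -0.5, 0, 6.5, 0, 0, 0], [5, -0.5, 0, 9, 0, 0, 0], [5, -0.5, 0, 10.5, 0, 0, 0], [5, -0.5, 0, 11, 0, 0, 0], [5, -0.5, 0, 11, 0, 0, 0], [1.2, -0.5, 0, 11, 0, 0, 0], [1.2, -0.5, 0, 11, 0, 0, 0], [1.2, -0.5, 0, 11, 0, 0, 0]],
  ],
  grip_force=50,
)

```text
t: 10.35
eef_pos: [0.472, 0.3725, 0.1531]
eef_rot: [0.788, 3.038, 0.004]
wrist_force: [0.8, 0.0, 2.5]
grip_width: 0.0221
gripper_force: 50.4
```

Call:
apply_moves(
  steps=[
    [[1.2, 0, 0, 0, 0, 0, 0], [1.2, 0, 0, 0, 0, 0, 0], [1.2, 0, 0, -0.5, 0, 0, 0], [1.2, 0, 0, -1.5, 0, 0, 0], [1.2, 0, 0, -3, 0, 0, 0], [1.2, 0, 0, -4.5, 0, 0, 0], [1.2, 0, 0, -6, 0, 0, 0], [1.2, 0, 0, -7.5, 0, 0, 0], [1.2, 0, 0, -8, 0, 0, 0], [1.2, 0, 0, -8, 0, 0, 0]],
  ],
)

```text
t: 11.35
eef_pos: [0.4714, 0.3721, 0.2327]
eef_rot: [0.788, 3.039, 0.002]
wrist_force: [-0.1, 0.0, -2.3]
grip_width: 0.022
gripper_force: 49.7
```

```bash
python3 - <<'E'
from h import *
print(to((.5553,.0713,.231),-.508+np.pi/2),env.state()["qpos"])
E
```

```text
(array([-21.95, -22.22,   0.15]), np.float64(0.0)) [ 4.79623679e-01  1.08163666e-01  1.66444954e+00  2.02807889e-05
  1.36662923e+00 -5.83639390e-01]
```

Call:
apply_moves(
  steps=[
    [[1.2, -1, -1, 0, 0, 0, 0], [1.2, -2.8, -2.8, 0, 0, 0, 0], [1.2, -5.4, -5.5, 0, 0, 0, 0], [1.2, -8.2, -8.3, 0, 0, 0, 0], [1.2, -11, -11.1, 0, 0, 0, 0], [1.2, -13.8, -14, 0, 0, 0, 0], [1.2, -16.6, -16.8, 0, 0, 0, 0], [1.2, -19.3, -19.5, 0, 0, 0, 0], [1.2, -21.2, -21.5, 0, 0, 0, 0], [1.2, -22, -22.2, 0, 0, 0, 0]],
  ],
)

```text
t: 12.35
eef_pos: [0.555, 0.0677, 0.23]
eef_rot: [-0.793, -3.038, 0.002]
wrist_force: [-0.1, 1.0, -2.3]
grip_width: 0.0222
gripper_force: 49.7
```

Call:
apply_moves(
  steps=[
    [[1.2, 0, 0, 0, 0, 0, 0], [1.2, 0, 0, 1.5, 0, 0, 0], [1.2, 0, 0, 3.5, 0, 0, 0], [1.2, 0, 0, 5.5, 0, 0, 0], [1.2, 0, 0, 7, 0, 0, 0], [1.2, 0, 0, 7.7, 0, 0, 0], [1.2, 0, 0, 8.1, 0, 0, 0], [1.2, 0, 0, 8.3, 0, 0, 0], [1.2, 0, 0, 8.4, 0, 0, 0], [1.2, 0, 0, 8.4, 0, 0, 0]],
  ],
)

```text
t: 13.35
eef_pos: [0.5559, 0.0709, 0.1481]
eef_rot: [0.788, 3.039, 0.001]
wrist_force: [-0.9, 0.4, -1.1]
grip_width: 0.022
gripper_force: 49.8
```

Call:
apply_moves(
  steps=[
    [[1.2, 0, 0, 0.05, 0, 0, 0], [1.2, 0, 0, 0.1, 0, 0, 0], [1.2, 0, 0, 0.1, 0, 0, 0], [1.2, 0, 0, 0.1, 0, 0, 0], [1.2, 0, 0, 0.1, 0, 0, 0], [1.2, 0, 0, 0.1, 0, 0, 0], [1.2, 0, 0, 0.1, 0, 0, 0], [1.2, 0, 0, 0.1, 0, 0, 0], [1.2, 0, 0, 0.1, 0, 0, 0], [1.2, 0, 0, 0.1, 0, 0, 0]],
  ],
)

```text
t: 14.35
eef_pos: [0.5565, 0.0709, 0.148]
eef_rot: [0.788, 3.038, 0.001]
wrist_force: [-0.6, 0.2, 6.0]
grip_width: 0.022
gripper_force: 50.6
```

Call:
apply_moves(
  steps=[
    [[2.6, 0, 0, 0, 0, 0, 0], [3.5, 0, 0, 0, 0, 0, 0], [5, 0, 0, 0, 0, 0, 0], [5, 0, 0, -0.5, 0, 0, 0], [5, 0, 0, -2, 0, 0, 0], [5, 0, 0, -5, 0, 0, 0], [5, 0, 0, -8.5, 0, 0, 0], [5, 0, 0, -12, 0, 0, 0], [5, 0, 0, -12, 0, 0, 0], [5, 0, 0, -12, 0, 0, 0]],
  ],
)

```text
t: 15.35
eef_pos: [0.5559, 0.0709, 0.2683]
eef_rot: [0.788, 3.038, 0.001]
wrist_force: [0.6, -0.2, -0.5]
grip_width: 0.05
gripper_force: 0.0
```

```bash
python3 - <<'E'
from h import *
print(to((.513,.32,.16),-.19+np.pi/2),env.state()["qpos"])
E
```

```text
(array([15.89, 19.67, 10.8 ]), np.float64(-18.2)) [-7.54739869e-02 -1.36759780e-02  1.72589390e+00  2.97245538e-06
  1.42603202e+00 -1.13880898e+00]
```

Call:
apply_moves(
  steps=[
    [[5, 1.6, 2, 0, 0, 0, -2], [5, 4, 5, 0, 0, 0, -5], [6, 6.5, 8, 1, 0, 0, -8], [8.5, 8.9, 11, 2.5, 0, 0, -11], [8.5, 11.3, 14, 4.5, 0, 0, -14], [8.5, 13.6, 16.8, 6.5, 0, 0, -17], [8.5, 15.3, 19, 8.5, 0, 0, -18.2], [8.5, 15.9, 19.7, 10, 0, 0, -18.2], [8.5, 15.9, 19.7, 10.8, 0, 0, -18.2], [8.5, 15.9, 19.7, 10.8, 0, 0, -18.2]],
  ],
)

```text
t: 16.35
eef_pos: [0.5112, 0.3191, 0.1563]
eef_rot: [-0.299, -3.124, 0.003]
wrist_force: [0.1, -0.4, -0.3]
grip_width: 0.0849
gripper_force: 0.0
```

```bash
python3 - <<'E'
from h import *
s=env.state();c=eyes.camera("wrist");im=c["pixels"].copy()
print(to((.5135,.3205,.012),-.19+np.pi/2),s["eef_pos"])
u=wproj(c,s,(.5135,.3205,.046))[0]
th=np.linspace(0,2*np.pi,40)
for p in wproj(c,s,np.c_[.5135+.03*np.cos(th),.3205+.03*np.sin(th),.046+0*th]): cv2.circle(im,tuple(int(v) for v in p.round()),1,(255,0,255),-1)
x,y=u.astype(int);y0=max(0,y-100);x0=max(x-120,0);cv2.imwrite("pics/w3.png",cv2.resize(im[y0:y+100,x0:x+120],None,fx=2.5,fy=2.5,interpolation=cv2.INTER_CUBIC));print(u,x0,y0)
E
```

```text
(array([-0.12,  0.17, 14.57]), np.float64(-0.1)) [0.51116485 0.31913828 0.15629412]
[260.07472955 181.60638794] 140 81
```

View pics/w3.png

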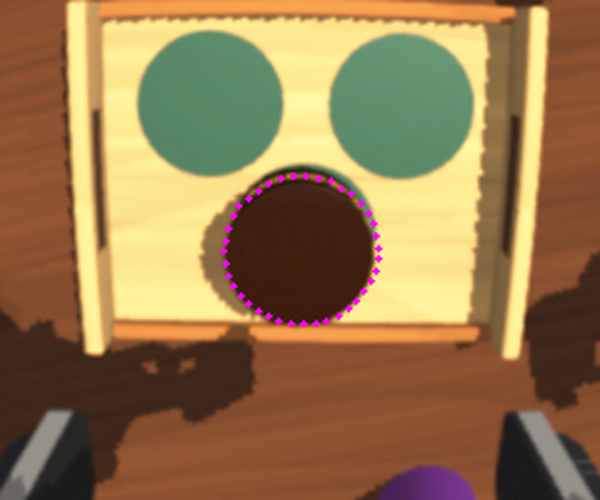

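Call:
apply_moves(
  steps=[
    [[8.5, -0.1, 0.1, 2, 0, 0, 0], [8.5, -0.1, 0.1, 5, 0, 0, 0], [8.5, -0.1, 0.1, 8, 0, 0, 0], [8.5, -0.1, 0.1, 11, 0, 0, 0], [8.5, -0.1, 0.1, 13, 0, 0, 0], [8.5, -0.1, 0.1, 14.2, 0, 0, 0], [8.5, -0.1, 0.1, 14.6, 0, 0, 0], [8.5, -0.1, 0.1, 14.6, 0, 0, 0], [5, -0.1, 0.1, 14.6, 0, 0, 0], [5, -0.1, 0.1, 14.6, 0, 0, 0]],
  ],
  grip_force=40,
)

```text
t: 17.4
eef_pos: [0.5143, 0.3214, 0.0138]
eef_rot: [0.298, 3.125, 0.001]
wrist_force: [-0.8, 0.5, 18.8]
grip_width: 0.0583
gripper_force: 16.8
```

Call:
apply_moves(
  steps=[
    [[5, 0, 0, 0, 0, 0, 0], [5, 0, 0, 0, 0, 0, 0], [5, 0, 0, 0, 0, 0, 0], [5, 0, 0, -0.5, 0, 0, 0], [5, 0, 0, -1.5, 0, 0, 0], [5, 0, 0, -3.5, 0, 0, 0], [5, 0, 0, -6, 0, 0, 0], [5, 0, 0, -8, 0, 0, 0], [5, 0, 0, -9, 0, 0, 0], [5, 0, 0, -9, 0, 0, 0]],
  ],
)

```text
t: 18.4
eef_pos: [0.5143, 0.3217, 0.1043]
eef_rot: [0.297, 3.124, 0.003]
wrist_force: [0.2, -0.1, -0.8]
grip_width: 0.0566
gripper_force: 42.8
```

```bash
python3 - <<'E'
from h import *
print(to((.43,-.05,.20),.124+np.pi/2),to((.4665,-.3695,.1),.124+np.pi/2),env.state()["qpos"])
E
```

```text
(array([  1.24, -38.07,  -9.65]), np.float64(-18.0)) (array([ -8.34, -68.78,   0.32]), np.float64(-18.0)) [ 3.72213820e-01  2.52903673e-01  1.74592398e+00  2.85903768e-05
  1.13895598e+00 -1.00886615e+00]
```

Call:
apply_moves(
  steps=[
    [[5, 0, -1.5, -3, 0, 0, 0], [5, 0.1, -4.5, -6, 0, 0, -2], [5, 0.2, -8.5, -9, 0, 0, -4], [5, 0.4, -13, -12, 0, 0, -6], [5, 0.5, -17.5, -13.6, 0, 0, -8], [5, 0.7, -22, -13.6, 0, 0, -10], [5, 0.8, -26.5, -13.6, 0, 0, -12], [5, 1, -31, -13.6, 0, 0, -14], [5, 1.1, -35, -13.6, 0, 0, -16], [5, 1.2, -38, -13.6, 0, 0, -18]],
  ],
)

```text
t: 19.4
eef_pos: [0.4284, -0.0515, 0.2369]
eef_rot: [0.195, -3.134, -0.001]
wrist_force: [0.6, -0.6, -0.5]
grip_width: 0.0564
gripper_force: 43.1
```

```bash
python3 - <<'E'
from h import *
print(to((.4665,-.3695,.1),.124+np.pi/2),env.state()["qpos"])
E
```

```text
(array([  0.14, -32.04,  13.67]), np.float64(0.0)) [-3.83467707e-01 -3.25354916e-01  2.05447803e+00 -2.65824277e-04
  1.41433893e+00 -2.07848849e+00]
```

Call:
apply_moves(
  steps=[
    [[5, 0, -2, 0.5, 0, 0, 0], [5, 0, -5.5, 1.5, 0, 0, 0], [5, 0.1, -9.5, 3, 0, 0, 0], [5, 0.1, -13.5, 4.5, 0, 0, 0], [5, 0.1, -17.5, 6.5, 0, 0, 0], [5, 0.1, -21.5, 8.5, 0, 0, 0], [5, 0.1, -25.5, 10.5, 0, 0, 0], [5, 0.1, -29, 12, 0, 0, 0], [5, 0.1, -31.3, 13.2, 0, 0, 0], [5, 0.1, -32, 13.7, 0, 0, 0]],
  ],
)

```text
t: 20.4
eef_pos: [0.4671, -0.3683, 0.0982]
eef_rot: [0.192, -3.133, -0.005]
wrist_force: [0.5, 0.8, -2.4]
grip_width: 0.0564
gripper_force: 43.1
```

```bash
python3 - <<'E'
from h import *
s=env.state();c=eyes.camera("wrist");im=c["pixels"].copy()
print(to((.4665,-.3695,.012),.124+np.pi/2),s["eef_pos"],s["qpos"][5])
th=np.linspace(0,2*np.pi,40)
for (x,y,z) in [(.4665,-.3695,.004),(.446,-.2623,.042)]:
  for p in wproj(c,s,np.c_[x+.03*np.cos(th),y+.03*np.sin(th),z+0*th]): cv2.circle(im,tuple(int(v) for v in p.round()),1,(255,0,255),-1)
cv2.imwrite("pics/w4.png",im)
E
```

```text
(array([ 0.06, -0.18,  8.62]), np.float64(-0.1)) [ 0.46710058 -0.36827871  0.0982473 ] -2.550918457484899
```

View pics/w4.png

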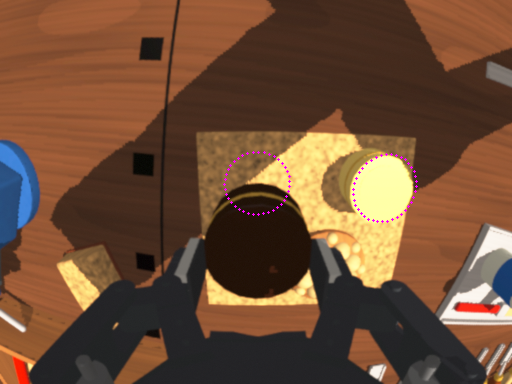

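Call:
apply_moves(
  steps=[
    [[5, 0, -0.1, 1, 0, 0, 0], [5, 0, -0.2, 3, 0, 0, 0], [5, 0, -0.2, 5, 0, 0, 0], [5, 0, -0.2, 6.8, 0, 0, 0], [5, 0, -0.2, 7.8, 0, 0, 0], [5, 0, -0.2, 8.3, 0, 0, 0], [5, 0, -0.2, 8.6, 0, 0, 0], [5, 0, -0.2, 8.7, 0, 0, 0], [5, 0, -0.2, 8.7, 0, 0, 0], [5, 0, -0.2, 8.7, 0, 0, 0]],
  ],
)

```text
t: 21.45
eef_pos: [0.469, -0.3698, 0.0149]
eef_rot: [-0.195, 3.135, -0.002]
wrist_force: [-0.9, -0.2, -0.6]
grip_width: 0.0566
gripper_force: 43.1
```

Call:
apply_moves(
  steps=[
    [[5, 0, 0, 0.05, 0, 0, 0], [5, 0, 0, 0.1, 0, 0, 0], [5, 0, 0, 0.15, 0, 0, 0], [5, 0, 0, 0.2, 0, 0, 0], [5, 0, 0, 0.2, 0, 0, 0], [5, 0, 0, 0.2, 0, 0, 0], [5, 0, 0, 0.2, 0, 0, 0], [5, 0, 0, 0.2, 0, 0, 0], [5, 0, 0, 0.2, 0, 0, 0], [5, 0, 0, 0.2, 0, 0, 0]],
  ],
)

```text
t: 22.45
eef_pos: [0.4687, -0.3694, 0.0122]
eef_rot: [-0.195, 3.135, -0.0]
wrist_force: [-0.2, 0.2, -0.9]
grip_width: 0.0565
gripper_force: 43.1
```

Call:
apply_moves(
  steps=[
    [[5, 0, 0, 0.05, 0, 0, 0], [5, 0, 0, 0.1, 0, 0, 0], [5, 0, 0, 0.15, 0, 0, 0], [5, 0, 0, 0.2, 0, 0, 0], [5, 0, 0, 0.2, 0, 0, 0], [5, 0, 0, 0.2, 0, 0, 0], [5, 0, 0, 0.2, 0, 0, 0], [5, 0, 0, 0.2, 0, 0, 0], [5, 0, 0, 0.2, 0, 0, 0], [5, 0, 0, 0.2, 0, 0, 0]],
  ],
)

```text
t: 23.45
eef_pos: [0.4686, -0.3695, 0.0105]
eef_rot: [0.195, -3.135, 0.0]
wrist_force: [-2.2, 1.8, 4.5]
grip_width: 0.0568
gripper_force: 44.3
```

Call:
apply_moves(
  steps=[
    [[6.5, 0, 0, 0, 0, 0, 0], [7.5, 0, 0, 0, 0, 0, 0], [8.5, 0, 0, 0, 0, 0, 0], [8.5, 0, 0, 0, 0, 0, 0], [8.5, 0, 0, -0.5, 0, 0, 0], [8.5, 0, 0, -2, 0, 0, 0], [8.5, 0, 0, -5, 0, 0, 0], [8.5, 0, 0, -9, 0, 0, 0], [8.5, 0, 0, -12, 0, 0, 0], [8.5, 0, 0, -12, 0, 0, 0]],
  ],
)

```text
t: 24.45
eef_pos: [0.4714, -0.3724, 0.1376]
eef_rot: [-0.195, 3.128, -0.015]
wrist_force: [0.2, -0.4, 0.6]
grip_width: 0.0847
gripper_force: 0.0
```

```bash
python3 - <<'E'
from h import *
s=env.state();print(to((.446,-.2623,.10),.124+np.pi/2),to((.446,-.2623,.011),.124+np.pi/2),s["qpos"][5])
c=eyes.camera("wrist");im=c["pixels"].copy();th=np.linspace(0,2*np.pi,40)
for (x,y,z) in [(.4685,-.3695,.042),(.446,-.2623,.042)]:
  for p in wproj(c,s,np.c_[x+.03*np.cos(th),y+.03*np.sin(th),z+0*th]): cv2.circle(im,tuple(int(v) for v in p.round()),1,(255,0,255),-1)
cv2.imwrite("pics/w5.png",im)
E
```

```text
(array([ 1.18, 11.28,  3.63]), np.float64(0.0)) (array([ 1.24, 11.37, 12.53]), np.float64(0.0)) -2.5524902996850476
```

View pics/w5.png

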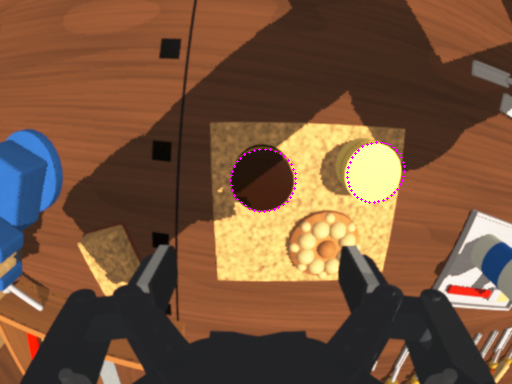

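Call:
apply_moves(
  steps=[
    [[8.5, 0.2, 2, 0, 0, 0, 0], [8.5, 0.5, 5, 0, 0, 0, 0], [8.5, 0.8, 8, 0, 0, 0, 0], [8.5, 1, 10, 0, 0, 0, 0], [8.5, 1.2, 11.2, 0.5, 0, 0, 0], [8.5, 1.2, 11.3, 1.5, 0, 0, 0], [8.5, 1.2, 11.3, 3, 0, 0, 0], [8.5, 1.2, 11.3, 3, 0, 0, 0], [8.5, 1.2, 11.3, 3, 0, 0, 0], [8.5, 1.2, 11.3, 3, 0, 0, 0]],
  ],
)

```text
t: 25.5
eef_pos: [0.443, -0.2595, 0.1005]
eef_rot: [-0.194, 3.135, -0.001]
wrist_force: [-0.5, 0.7, 0.3]
grip_width: 0.0851
gripper_force: 0.0
```

```bash
python3 - <<'E'
from h import *
s=env.state();print(to((.446,-.2625,.011),.124+np.pi/2),s["eef_pos"])
E
```

```text
(array([-0.25, -0.33,  8.95]), np.float64(-0.0)) [ 0.4430331  -0.25949391  0.10051187]
```

Call:
apply_moves(
  steps=[
    [[8.5, -0.2, -0.3, 1, 0, 0, 0], [8.5, -0.2, -0.3, 3.5, 0, 0, 0], [8.5, -0.2, -0.3, 6, 0, 0, 0], [8.5, -0.2, -0.3, 8, 0, 0, 0], [8.5, -0.2, -0.3, 8.7, 0, 0, 0], [8.5, -0.2, -0.3, 8.7, 0, 0, 0], [8.5, -0.2, -0.3, 8.7, 0, 0, 0], [5, -0.2, -0.3, 8.7, 0, 0, 0], [5, -0.2, -0.3, 8.7, 0, 0, 0], [5, -0.2, -0.3, 8.7, 0, 0, 0]],
  ],
)

```text
t: 26.5
eef_pos: [0.4455, -0.2618, 0.0139]
eef_rot: [-0.195, 3.135, -0.002]
wrist_force: [-0.1, 0.1, 1.9]
grip_width: 0.05
gripper_force: 0.6
```

Call:
apply_moves(
  steps=[
    [[5, 0, 0, 0, 0, 0, 0], [5, 0, 0, 0, 0, 0, 0], [5, 0, 0, 0, 0, 0, 0], [5, 0, 0, 0, 0, 0, 0], [5, 0, 0, -0.5, 0, 0, 0], [5, 0, 0, -2, 0, 0, 0], [5, 0, 0, -5, 0, 0, 0], [5, 0, 0, -9, 0, 0, 0], [5, 0, 0, -13.5, 0, 0, 0], [5, 0, 0, -18, 0, 0, 0]],
  ],
)

```text
t: 27.5
eef_pos: [0.4445, -0.261, 0.1944]
eef_rot: [0.195, -3.135, -0.001]
wrist_force: [0.7, -0.6, -0.7]
grip_width: 0.0503
gripper_force: 0.0
```

```bash
python3 - <<'E'
from h import *
s=env.state();a=-.19+np.pi/2
x,y,w=.488,.3264,-.1886
P=np.array([x+np.cos(w)*.027,y+np.sin(w)*.027]);print(P,s["qpos"][5])
# pad centres from earlier wrist view w3 (pose known from print)
print(to((.43,.05,.25),a),to((.514,.3212,.25),a))
E
```

```text
[0.51452123 0.32133793] -2.446210182237538
(array([-2.42, 31.04, -5.53]), np.float64(18.0)) (array([-14.12,  56.91,  -5.52]), np.float64(18.0))
```

```bash
python3 - <<'E'
from h import *
s=env.state();c=eyes.camera("wrist");im=c["pixels"].copy();th=np.linspace(0,2*np.pi,40)
for (x,y,z) in [(.4685,-.3695,.042),(.446,-.2623,.042)]:
  for p in wproj(c,s,np.c_[x+.03*np.cos(th),y+.03*np.sin(th),z+0*th]): cv2.circle(im,tuple(int(v) for v in p.round()),1,(255,0,255),-1)
cv2.imwrite("pics/w6.png",cv2.resize(im[60:300,170:440],None,fx=2,fy=2))
E
```

```text
(no output)
```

View pics/w6.png

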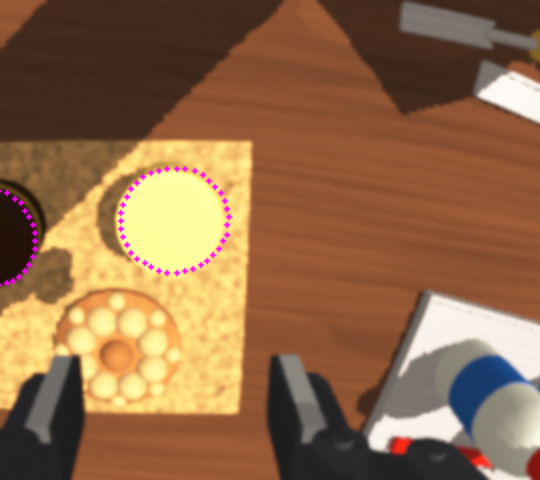

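```bash
python3 - <<'E'
from h import *
print(to((.446,-.2623,.004),.124+np.pi/2))
E
```

```text
(array([ 0.37,  0.43, 19.95]), np.float64(0.0))
```

Call:
apply_moves(
  steps=[
    [[8.5, 0, 0, 0, 0, 0, 0], [8.5, 0, 0, 0, 0, 0, 0], [8.5, 0, 0, 0, 0, 0, 0], [8.5, 0, 0, 2, 0, 0, 0], [8.5, 0, 0, 6, 0, 0, 0], [8.5, 0, 0, 10, 0, 0, 0], [8.5, 0, 0, 13, 0, 0, 0], [8.5, 0, 0, 15, 0, 0, 0], [8.5, 0, 0, 15, 0, 0, 0], [8.5, 0, 0, 15, 0, 0, 0]],
  ],
)

```text
t: 28.55
eef_pos: [0.4445, -0.261, 0.0424]
eef_rot: [0.195, -3.134, -0.003]
wrist_force: [0.0, 0.9, -0.1]
grip_width: 0.085
gripper_force: 0.0
```

```bash
python3 - <<'E'
from h import *
print(to((.446,-.2623,.004),.124+np.pi/2),env.state()["eef_pos"])
E
```

```text
(array([-0.14, -0.16,  3.84]), np.float64(0.0)) [ 0.44448021 -0.26096098  0.04239118]
```

Call:
apply_moves(
  steps=[
    [[8.5, -0.1, -0.1, 1, 0, 0, 0], [8.5, -0.1, -0.1, 2, 0, 0, 0], [8.5, -0.1, -0.1, 3, 0, 0, 0], [8.5, -0.1, -0.1, 3.6, 0, 0, 0], [8.5, -0.1, -0.1, 3.8, 0, 0, 0], [8.5, -0.1, -0.1, 3.8, 0, 0, 0], [5.5, -0.1, -0.1, 3.8, 0, 0, 0], [5.5, -0.1, -0.1, 3.8, 0, 0, 0], [5.5, -0.1, -0.1, 3.8, 0, 0, 0], [5.5, -0.1, -0.1, 3.8, 0, 0, 0]],
  ],
)

```text
t: 29.55
eef_pos: [0.4468, -0.263, 0.0063]
eef_rot: [-0.195, 3.135, -0.002]
wrist_force: [-0.7, 0.2, 5.6]
grip_width: 0.058
gripper_force: 42.0
```

Call:
apply_moves(
  steps=[
    [[5, 0, 0, 0, 0, 0, 0], [5, 0, 0, 0, 0, 0, 0], [5, 0, 0, 0, 0, 0, 0], [5, 0, 0, 0, 0, 0, 0], [5, 0, 0, 0, 0, 0, 0], [5, 0, 0, 0, 0, 0, 0], [5, 0, 0, 0, 0, 0, 0], [5, 0, 0, 0, 0, 0, 0], [5, 0, 0, 0, 0, 0, 0], [5, 0, 0, 0, 0, 0, 0]],
  ],
)

```text
t: 30.55
eef_pos: [0.4468, -0.263, 0.0063]
eef_rot: [-0.195, 3.135, -0.002]
wrist_force: [-1.9, -0.9, 4.4]
grip_width: 0.0579
gripper_force: 42.0
```

Call:
apply_moves(
  steps=[
    [[5, 0, 0, -0.5, 0, 0, 0], [5, 0, 0, -2, 0, 0, 0], [5, 0, 0, -5, 0, 0, 0], [5, 0, 0, -8.5, 0, 0, 0], [5, 0, 0, -12.5, 0, 0, 0], [5, 0, 0, -16.5, 0, 0, 0], [5, 0, 0, -20.5, 0, 0, 0], [5, 0, 0, -23.5, 0, 0, 0], [5, 0, 0, -24, 0, 0, 0], [5, 0, 0, -24, 0, 0, 0]],
  ],
)

```text
t: 31.55
eef_pos: [0.4464, -0.2625, 0.2462]
eef_rot: [-0.195, 3.134, -0.002]
wrist_force: [0.3, -0.1, -2.4]
grip_width: 0.0578
gripper_force: 43.3
```

```bash
python3 - <<'E'
from h import *
a=-.19+np.pi/2
print(to((.44,.08,.25),a),to((.5145,.3213,.15),a))
E
```

```text
(array([-3.62, 34.06, -0.43]), np.float64(18.0)) (array([-13.99,  57.1 ,   9.54]), np.float64(18.0))
```

Call:
apply_moves(
  steps=[
    [[5, -0.2, 1.5, 0, 0, 0, 1], [5, -0.5, 4.5, 0, 0, 0, 3], [5, -0.9, 8.5, 0, 0, 0, 5], [5, -1.3, 12.5, 0, 0, 0, 7], [5, -1.8, 16.5, -0.4, 0, 0, 9], [5, -2.2, 20.5, -0.4, 0, 0, 11], [5, -2.6, 24.5, -0.4, 0, 0, 13], [5, -3, 28.5, -0.4, 0, 0, 15], [5, -3.5, 32.5, -0.4, 0, 0, 17], [5, -5, 36.5, -0.4, 0, 0, 18]],
  ],
)

```text
t: 32.55
eef_pos: [0.4484, 0.1077, 0.2465]
eef_rot: [-0.299, -3.123, 0.001]
wrist_force: [0.9, -0.6, -1.6]
grip_width: 0.0578
gripper_force: 43.3
```

```bash
python3 - <<'E'
from h import *
a=-.19+np.pi/2
print(to((.5145,.3213,.10),a),env.state()["eef_pos"])
E
```

```text
(array([-2.49, 22.24, 14.62]), np.float64(-0.1)) [0.44843781 0.10767648 0.24649998]
```

Call:
apply_moves(
  steps=[
    [[5, -0.4, 3.5, 0, 0, 0, 0], [5, -0.8, 7, 0.5, 0, 0, 0], [5, -1.2, 11, 2, 0, 0, 0], [5, -1.7, 15, 5, 0, 0, 0], [5, -2.1, 18.5, 8, 0, 0, 0], [5, -2.4, 21, 11, 0, 0, 0], [5, -2.5, 22.2, 13.5, 0, 0, 0], [5, -2.5, 22.2, 14.6, 0, 0, 0], [5, -2.5, 22.2, 14.6, 0, 0, 0], [5, -2.5, 22.2, 14.6, 0, 0, 0]],
  ],
)

```text
t: 33.55
eef_pos: [0.5168, 0.3186, 0.1032]
eef_rot: [-0.299, -3.127, 0.001]
wrist_force: [-0.3, -0.5, -1.3]
grip_width: 0.0579
gripper_force: 43.3
```

```bash
python3 - <<'E'
from h import *
a=-.19+np.pi/2
s=env.state();c=eyes.camera("wrist");im=c["pixels"].copy();th=np.linspace(0,2*np.pi,40)
for (x,y,z,r) in [(.5145,.3213,.009,.032),(.4663,.3723,.009,.032),(.451,.2918,.009,.032)]:
  for p in wproj(c,s,np.c_[x+r*np.cos(th),y+r*np.sin(th),z+0*th]): cv2.circle(im,tuple(int(v) for v in p.round()),1,(255,0,255),-1)
cv2.imwrite("pics/w7.png",cv2.resize(im[60:300,120:400],None,fx=2.5,fy=2.5))
print(to((.5145,.3213,.011),a),s["eef_pos"])
E
```

```text
(array([0.36, 0.18, 9.32]), np.float64(-0.0)) [0.51683432 0.31859617 0.10319334]
```

View pics/w7.png

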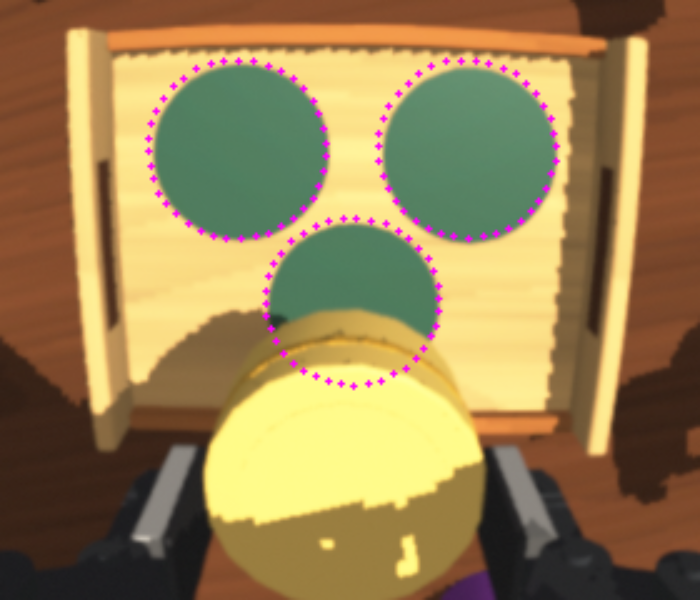

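Call:
apply_moves(
  steps=[
    [[5, 0.2, 0.1, 1, 0, 0, 0], [5, 0.3, 0.2, 3, 0, 0, 0], [5, 0.3, 0.2, 5, 0, 0, 0], [5, 0.3, 0.2, 7, 0, 0, 0], [5, 0.3, 0.2, 8, 0, 0, 0], [5, 0.3, 0.2, 8.6, 0, 0, 0], [5, 0.3, 0.2, 8.8, 0, 0, 0], [5, 0.3, 0.2, 8.9, 0, 0, 0], [5, 0.3, 0.2, 8.9, 0, 0, 0], [5, 0.3, 0.2, 8.9, 0, 0, 0]],
  ],
)

```text
t: 34.6
eef_pos: [0.515, 0.3221, 0.015]
eef_rot: [0.298, 3.126, 0.001]
wrist_force: [-0.0, -0.5, -2.1]
grip_width: 0.0576
gripper_force: 43.4
```

Call:
apply_moves(
  steps=[
    [[5, 0, 0, 0.05, 0, 0, 0], [5, 0, 0, 0.1, 0, 0, 0], [5, 0, 0, 0.15, 0, 0, 0], [5, 0, 0, 0.2, 0, 0, 0], [5, 0, 0, 0.2, 0, 0, 0], [5, 0, 0, 0.2, 0, 0, 0], [5, 0, 0, 0.2, 0, 0, 0], [5, 0, 0, 0.2, 0, 0, 0], [5, 0, 0, 0.2, 0, 0, 0], [5, 0, 0, 0.2, 0, 0, 0]],
  ],
)

```text
t: 35.6
eef_pos: [0.5144, 0.3219, 0.0122]
eef_rot: [0.298, 3.127, 0.0]
wrist_force: [-0.3, 0.4, -1.3]
grip_width: 0.0578
gripper_force: 43.4
```

Call:
apply_moves(
  steps=[
    [[5, 0, 0, 0.05, 0, 0, 0], [5, 0, 0, 0.1, 0, 0, 0], [5, 0, 0, 0.15, 0, 0, 0], [5, 0, 0, 0.2, 0, 0, 0], [5, 0, 0, 0.2, 0, 0, 0], [5, 0, 0, 0.2, 0, 0, 0], [5, 0, 0, 0.2, 0, 0, 0], [5, 0, 0, 0.2, 0, 0, 0], [5, 0, 0, 0.2, 0, 0, 0], [5, 0, 0, 0.2, 0, 0, 0]],
  ],
)

```text
t: 36.6
eef_pos: [0.5144, 0.3219, 0.0104]
eef_rot: [-0.298, -3.127, 0.0]
wrist_force: [-2.4, -1.0, 3.4]
grip_width: 0.0579
gripper_force: 43.9
```

Contact; release and rise.

Call:
apply_moves(
  steps=[
    [[6.5, 0, 0, 0, 0, 0, 0], [7.5, 0, 0, 0, 0, 0, 0], [8.5, 0, 0, 0, 0, 0, 0], [8.5, 0, 0, 0, 0, 0, 0], [8.5, 0, 0, -0.5, 0, 0, 0], [8.5, 0, 0, -3, 0, 0, 0], [8.5, 0, 0, -7, 0, 0, 0], [8.5, 0, 0, -12, 0, 0, 0], [7, 0, 0, -17, 0, 0, 0], [5, 0, 0, -22, 0, 0, 0]],
  ],
)

```text
t: 37.6
eef_pos: [0.5141, 0.3217, 0.2326]
eef_rot: [0.298, 3.127, 0.0]
wrist_force: [0.7, 0.2, -0.5]
grip_width: 0.0582
gripper_force: 0.0
```

Call:
apply_moves(
  steps=[
    [[5, 0, 0, -23, 0, 0, 0], [5, 0, 0, -25, 0, 0, 0], [5, 0, -2, -25, 0, 0, 0], [5, 0, -5, -25, 0, 0, 0], [5, 0, -5, -25, 0, 0, 0], [5, 0, -5, -25, 0, 0, 0], [5, 0, -5, -25, 0, 0, 0], [5, 0, -5, -25, 0, 0, 0], [5, 0, -5, -25, 0, 0, 0], [5, 0, -5, -25, 0, 0, 0]],
  ],
)

```text
t: 38.6
eef_pos: [0.5047, 0.273, 0.4779]
eef_rot: [-0.297, -3.124, 0.002]
wrist_force: [-0.5, 0.1, -0.8]
grip_width: 0.0497
gripper_force: 0.0
```

```bash
python3 - <<'E'
from h import *
s=env.state();print(s["eef_pos"],to((.556,.071,.27),-.508+np.pi/2))
E
```

```text
[0.50468025 0.27303543 0.47787739] (array([ -8.91, -18.84,  20.79]), np.float64(18.3))
```

Call:
apply_moves(
  steps=[
    [[5, -1, -2, 1, 0, 0, 2], [5, -2.5, -5.5, 4, 0, 0, 5], [5, -4.2, -9, 7, 0, 0, 8], [5, -5.9, -12.5, 10, 0, 0, 11], [5, -7.5, -16, 13, 0, 0, 14], [5, -8.6, -18.3, 16, 0, 0, 17], [5, -8.9, -18.8, 19, 0, 0, 18.3], [5, -8.9, -18.8, 20.8, 0, 0, 18.3], [5, -8.9, -18.8, 20.8, 0, 0, 18.3], [5, -8.9, -18.8, 20.8, 0, 0, 18.3]],
  ],
)

```text
t: 39.6
eef_pos: [0.5568, 0.0716, 0.272]
eef_rot: [-0.79, -3.04, 0.0]
wrist_force: [-1.0, 0.2, 0.8]
grip_width: 0.0502
gripper_force: 0.0
```

```bash
python3 - <<'E'
from h import *
s=env.state();c=eyes.camera("wrist");im=c["pixels"].copy()
a=-.508;print(s["eef_pos"],to((.5562,.0709,.1475),a+np.pi/2))
for l in [(-.03,.012),(-.03,-.012),(.022,.012),(.022,-.012)]:
    P=(.556+np.cos(a)*l[0]-np.sin(a)*l[1],.071+np.sin(a)*l[0]+np.cos(a)*l[1],.180);cv2.circle(im,tuple(int(v) for v in wproj(c,s,P)[0].round()),1,(255,0,255),-1)
th=np.linspace(0,2*np.pi,40)
for p in wproj(c,s,np.c_[.541+.013*np.cos(th),-.032+.013*np.sin(th),.159+0*th]): cv2.circle(im,tuple(int(v) for v in p.round()),1,(255,0,255),-1)
cv2.imwrite("pics/w8.png",cv2.resize(im[60:300,130:400],None,fx=2.5,fy=2.5))
E
```

```text
[0.55679617 0.07162369 0.27203959] (array([ 0.08, -0.13, 12.57]), np.float64(-0.0))
```

View pics/w8.png

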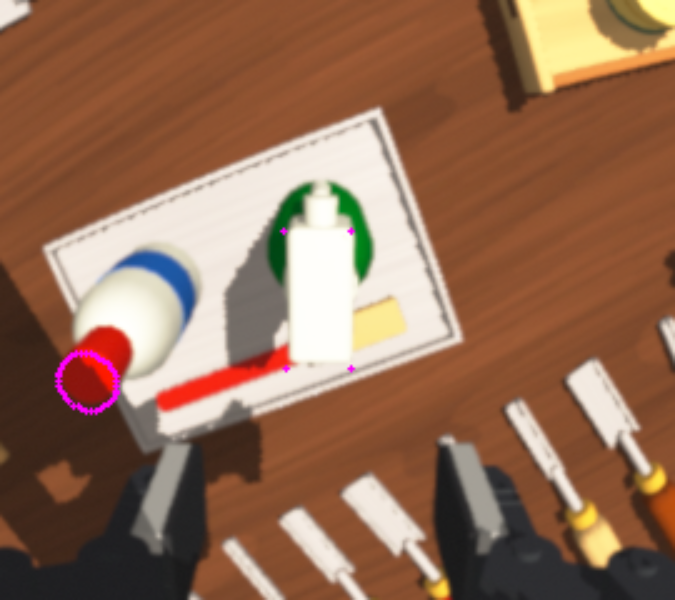

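Both bottles stand upright on the tray: the spray head matches the marks (about x 320, y 295) and the cap is at (90,380). Fetch the spray bottle.

Call:
apply_moves(
  steps=[
    [[5, 0, -0.1, 1.5, 0, 0, 0], [5, 0.1, -0.1, 4.5, 0, 0, 0], [5, 0.1, -0.1, 7.5, 0, 0, 0], [5, 0.1, -0.1, 10, 0, 0, 0], [5, 0.1, -0.1, 12, 0, 0, 0], [5, 0.1, -0.1, 12.5, 0, 0, 0], [5, 0.1, -0.1, 12.5, 0, 0, 0], [1.2, 0.1, -0.1, 12.5, 0, 0, 0], [1.2, 0.1, -0.1, 12.5, 0, 0, 0], [1.2, 0.1, -0.1, 12.5, 0, 0, 0]],
  ],
  grip_force=50,
)

```text
t: 40.65
eef_pos: [0.5569, 0.071, 0.1492]
eef_rot: [0.79, 3.037, 0.001]
wrist_force: [0.3, 0.8, 4.4]
grip_width: 0.0217
gripper_force: 49.6
```

Call:
apply_moves(
  steps=[
    [[1.2, 0, 0, 0, 0, 0, 0], [1.2, 0, 0, 0, 0, 0, 0], [1.2, 0, 0, -0.5, 0, 0, 0], [1.2, 0, 0, -1.5, 0, 0, 0], [1.2, 0, 0, -3, 0, 0, 0], [1.2, 0, 0, -5, 0, 0, 0], [1.2, 0, 0, -7, 0, 0, 0], [1.2, 0, 0, -8.5, 0, 0, 0], [1.2, 0, 0, -9, 0, 0, 0], [1.2, 0, 0, -9, 0, 0, 0]],
  ],
)

```text
t: 41.65
eef_pos: [0.5559, 0.0709, 0.2381]
eef_rot: [0.791, 3.039, 0.0]
wrist_force: [-0.2, 0.7, -1.9]
grip_width: 0.0222
gripper_force: 49.2
```

```bash
python3 - <<'E'
from h import *
s=env.state();print(s["eef_pos"],to((.467,.372,.235),-.508+np.pi/2))
E
```

```text
[0.55589672 0.07092076 0.23813155] (array([22.44, 21.95,  0.3 ]), np.float64(-0.1))
```

Call:
apply_moves(
  steps=[
    [[1.2, 1, 1, 0, 0, 0, 0], [1.2, 2.9, 2.8, 0, 0, 0, 0], [1.2, 5.5, 5.4, 0, 0, 0, 0], [1.2, 8.3, 8.1, 0, 0, 0, 0], [1.2, 11.2, 10.9, 0, 0, 0, 0], [1.2, 14.1, 13.7, 0, 0, 0, 0], [1.2, 17, 16.5, 0, 0, 0, 0], [1.2, 19.7, 19.2, 0, 0, 0, 0], [1.2, 21.7, 21.2, 0, 0, 0, 0], [1.2, 22.5, 21.9, 0, 0, 0, 0]],
  ],
)

```text
t: 42.65
eef_pos: [0.4634, 0.3744, 0.2356]
eef_rot: [-0.785, -3.039, 0.002]
wrist_force: [-0.5, 0.2, -2.1]
grip_width: 0.022
gripper_force: 49.3
```

Call:
apply_moves(
  steps=[
    [[1.2, 0, 0, 0, 0, 0, 0], [1.2, 0, 0, 0, 0, 0, 0], [1.2, 0, 0, 0, 0, 0, 0], [1.2, 0, 0, 0, 0, 0, 0], [1.2, 0, 0, 1.5, 0, 0, 0], [1.2, 0, 0, 3.5, 0, 0, 0], [1.2, 0, 0, 5.5, 0, 0, 0], [1.2, 0, 0, 7, 0, 0, 0], [1.2, 0, 0, 7.5, 0, 0, 0], [1.2, 0, 0, 7.5, 0, 0, 0]],
  ],
)

```text
t: 43.65
eef_pos: [0.4655, 0.3714, 0.1611]
eef_rot: [-0.791, -3.039, 0.002]
wrist_force: [0.0, 0.5, -2.2]
grip_width: 0.0221
gripper_force: 49.3
```

```bash
python3 - <<'E'
from h import *
s=env.state();print(s["eef_pos"],to((.468,.3717,.1535),-.508+np.pi/2))
E
```

```text
[0.4654564  0.37142801 0.16106456] (array([-0.21,  0.15,  0.76]), np.float64(-0.1))
```

Call:
apply_moves(
  steps=[
    [[1.2, -0.1, 0.1, 0.1, 0, 0, 0], [1.2, -0.2, 0.1, 0.3, 0, 0, 0], [1.2, -0.2, 0.1, 0.5, 0, 0, 0], [1.2, -0.2, 0.1, 0.65, 0, 0, 0], [1.2, -0.2, 0.1, 0.75, 0, 0, 0], [1.2, -0.2, 0.1, 0.8, 0, 0, 0], [1.2, -0.2, 0.1, 0.8, 0, 0, 0], [1.2, -0.2, 0.1, 0.8, 0, 0, 0], [1.2, -0.2, 0.1, 0.8, 0, 0, 0], [1.2, -0.2, 0.1, 0.8, 0, 0, 0]],
  ],
)

```text
t: 44.65
eef_pos: [0.4681, 0.3718, 0.1542]
eef_rot: [0.791, 3.04, 0.0]
wrist_force: [0.1, 0.2, -2.6]
grip_width: 0.022
gripper_force: 49.3
```

Call:
apply_moves(
  steps=[
    [[1.2, 0, 0, 0.05, 0, 0, 0], [1.2, 0, 0, 0.1, 0, 0, 0], [1.2, 0, 0, 0.15, 0, 0, 0], [1.2, 0, 0, 0.15, 0, 0, 0], [1.2, 0, 0, 0.15, 0, 0, 0], [1.2, 0, 0, 0.15, 0, 0, 0], [1.2, 0, 0, 0.15, 0, 0, 0], [1.2, 0, 0, 0.15, 0, 0, 0], [1.2, 0, 0, 0.15, 0, 0, 0], [1.2, 0, 0, 0.15, 0, 0, 0]],
  ],
)

```text
t: 45.65
eef_pos: [0.4687, 0.3722, 0.1541]
eef_rot: [0.791, 3.039, 0.002]
wrist_force: [-1.2, -1.0, 5.9]
grip_width: 0.0219
gripper_force: 50.1
```

Contact; release and rise, then go to the glue.

Call:
apply_moves(
  steps=[
    [[2.6, 0, 0, 0, 0, 0, 0], [3.5, 0, 0, 0, 0, 0, 0], [5, 0, 0, 0, 0, 0, 0], [5, 0, 0, -0.5, 0, 0, 0], [5, 0, 0, -2, 0, 0, 0], [5, 0, 0, -5, 0, 0, 0], [5, 0, 0, -8.5, 0, 0, 0], [5, 0, 0, -12, 0, 0, 0], [5, 0, 0, -12, 0, 0, 0], [5, 0, 0, -12, 0, 0, 0]],
  ],
)

```text
t: 46.65
eef_pos: [0.4687, 0.3721, 0.2749]
eef_rot: [0.791, 3.038, 0.004]
wrist_force: [-0.5, -0.1, -0.9]
grip_width: 0.0501
gripper_force: 0.0
```

```bash
python3 - <<'E'
from h import *
s=env.state();print(s["eef_pos"],to((.541,-.032,.26),-.19),s["qpos"])
E
```

```text
[0.46873258 0.37207194 0.27490502] (array([-26.  , -31.76,   1.45]), np.float64(71.7)) [ 4.81669998e-01  7.39113546e-02  1.62431712e+00 -2.32487669e-05
  1.43980920e+00 -5.79957435e-01]
```

Call:
apply_moves(
  steps=[
    [[5, -2, -2.5, 0, 0, 0, 6], [5, -4.8, -6, 0, 0, 0, 13], [5, -7.8, -9.5, 0, 0, 0, 21], [5, -10.8, -13.2, 0, 0, 0, 29], [5, -13.8, -17, 0, 0, 0, 37], [5, -16.8, -20.7, 0, 0, 0, 45], [5, -19.8, -24.4, 0.5, 0, 0, 53], [5, -22.8, -28, 1, 0, 0, 61], [5, -25, -30.6, 1.4, 0, 0, 68], [5, -26, -31.8, 1.4, 0, 0, 71.7]],
  ],
)

```text
t: 47.65
eef_pos: [0.5391, -0.0353, 0.2564]
eef_rot: [-2.426, -1.991, 0.004]
wrist_force: [0.3, -0.5, 0.9]
grip_width: 0.0499
gripper_force: 0.0
```

Call:
apply_moves(
  steps=[
    [[5, 0, 0, 0, 0, 0, 0], [5, 0, 0, 0, 0, 0, 0], [5, 0, 0, 0, 0, 0, 0], [5, 0, 0, 1, 0, 0, 0], [5, 0, 0, 3, 0, 0, 0], [5, 0, 0, 5, 0, 0, 0], [5, 0, 0, 6.5, 0, 0, 0], [5, 0, 0, 7, 0, 0, 0], [5, 0, 0, 7, 0, 0, 0], [5, 0, 0, 7, 0, 0, 0]],
  ],
)

```text
t: 48.65
eef_pos: [0.5406, -0.0326, 0.1895]
eef_rot: [2.421, 2.001, 0.001]
wrist_force: [-0.2, -0.2, 0.0]
grip_width: 0.0501
gripper_force: 0.0
```

```bash
python3 - <<'E'
from h import *
s=env.state();print(s["eef_pos"],to((.541,-.0322,.1265),-.19),s["qpos"][5])
E
```

```text
[ 0.54062682 -0.03264163  0.18950707] (array([0.05, 0.02, 6.3 ]), np.float64(0.0)) -0.08021524375066277
```

Call:
apply_moves(
  steps=[
    [[5, 0, 0, 1.5, 0, 0, 0], [5, 0, 0, 3.5, 0, 0, 0], [5, 0, 0, 5.2, 0, 0, 0], [5, 0, 0, 6, 0, 0, 0], [5, 0, 0, 6.2, 0, 0, 0], [5, 0, 0, 6.2, 0, 0, 0], [1.5, 0, 0, 6.2, 0, 0, 0], [1.5, 0, 0, 6.2, 0, 0, 0], [1.5, 0, 0, 6.2, 0, 0, 0], [1.5, 0, 0, 6.2, 0, 0, 0]],
  ],
)

```text
t: 49.65
eef_pos: [0.5409, -0.0329, 0.128]
eef_rot: [2.421, 2.0, 0.002]
wrist_force: [-2.1, 0.7, 5.4]
grip_width: 0.0232
gripper_force: 49.0
```

Call:
apply_moves(
  steps=[
    [[1.5, 0, 0, 0, 0, 0, 0], [1.5, 0, 0, 0, 0, 0, 0], [1.5, 0, 0, -0.5, 0, 0, 0], [1.5, 0, 0, -1.5, 0, 0, 0], [1.5, 0, 0, -3, 0, 0, 0], [1.5, 0, 0, -5, 0, 0, 0], [1.5, 0, 0, -7, 0, 0, 0], [1.5, 0, 0, -8.5, 0, 0, 0], [1.5, 0, 0, -9, 0, 0, 0], [1.5, 0, 0, -9, 0, 0, 0]],
  ],
)

```text
t: 50.65
eef_pos: [0.5405, -0.0328, 0.2176]
eef_rot: [2.421, 2.0, 0.001]
wrist_force: [-0.1, 0.2, -4.5]
grip_width: 0.0227
gripper_force: 49.3
```

```bash
python3 - <<'E'
from h import *
s=env.state();print(s["eef_pos"],to((.452,.2915,.22),-.19))
E
```

```text
[ 0.54047428 -0.03276854  0.21762901] (array([ 30.17, -14.81,  -0.27]), np.float64(0.0))
```

Call:
apply_moves(
  steps=[
    [[1.5, 1.5, -0.7, 0, 0, 0, 0], [1.5, 4.2, -2.1, 0, 0, 0, 0], [1.5, 8, -3.9, 0, 0, 0, 0], [1.5, 12, -5.9, 0, 0, 0, 0], [1.5, 16, -7.9, 0, 0, 0, 0], [1.5, 20, -9.8, 0, 0, 0, 0], [1.5, 24, -11.8, 0, 0, 0, 0], [1.5, 27.3, -13.4, 0, 0, 0, 0], [1.5, 29.3, -14.4, 0, 0, 0, 0], [1.5, 30, -14.8, 0, 0, 0, 0]],
  ],
)

```text
t: 51.65
eef_pos: [0.4491, 0.2921, 0.2152]
eef_rot: [-2.417, -2.004, 0.004]
wrist_force: [0.2, 0.0, -2.2]
grip_width: 0.0231
gripper_force: 49.3
```

Call:
apply_moves(
  steps=[
    [[1.5, 0, 0, 0, 0, 0, 0], [1.5, 0, 0, 0, 0, 0, 0], [1.5, 0, 0, 0, 0, 0, 0], [1.5, 0, 0, 0, 0, 0, 0], [1.5, 0, 0, 1.5, 0, 0, 0], [1.5, 0, 0, 3.5, 0, 0, 0], [1.5, 0, 0, 5.5, 0, 0, 0], [1.5, 0, 0, 7, 0, 0, 0], [1.5, 0, 0, 7.5, 0, 0, 0], [1.5, 0, 0, 7.5, 0, 0, 0]],
  ],
)

```text
t: 52.65
eef_pos: [0.4508, 0.2895, 0.1406]
eef_rot: [-2.422, -2.0, 0.003]
wrist_force: [-0.6, 0.1, -2.4]
grip_width: 0.0228
gripper_force: 49.3
```

```bash
python3 - <<'E'
from h import *
s=env.state();print(s["eef_pos"],to((.452,.2915,.132),-.19))
E
```

```text
[0.45084978 0.2895391  0.1406207 ] (array([0.22, 0.08, 0.86]), np.float64(-0.0))
```

Call:
apply_moves(
  steps=[
    [[1.5, 0.1, 0, 0.1, 0, 0, 0], [1.5, 0.1, 0, 0.3, 0, 0, 0], [1.5, 0.1, 0, 0.5, 0, 0, 0], [1.5, 0.1, 0, 0.7, 0, 0, 0], [1.5, 0.1, 0, 0.8, 0, 0, 0], [1.5, 0.1, 0, 0.85, 0, 0, 0], [1.5, 0.1, 0, 0.85, 0, 0, 0], [1.5, 0.1, 0, 0.85, 0, 0, 0], [1.5, 0.1, 0, 0.85, 0, 0, 0], [1.5, 0.1, 0, 0.85, 0, 0, 0]],
  ],
)

```text
t: 53.65
eef_pos: [0.4515, 0.2909, 0.1332]
eef_rot: [2.422, 2.001, 0.0]
wrist_force: [-0.1, 0.6, -3.2]
grip_width: 0.0226
gripper_force: 49.4
```

Call:
apply_moves(
  steps=[
    [[1.5, 0, 0, 0.05, 0, 0, 0], [1.5, 0, 0, 0.1, 0, 0, 0], [1.5, 0, 0, 0.15, 0, 0, 0], [1.5, 0, 0, 0.15, 0, 0, 0], [1.5, 0, 0, 0.15, 0, 0, 0], [1.5, 0, 0, 0.15, 0, 0, 0], [1.5, 0, 0, 0.15, 0, 0, 0], [1.5, 0, 0, 0.15, 0, 0, 0], [1.5, 0, 0, 0.15, 0, 0, 0], [1.5, 0, 0, 0.15, 0, 0, 0]],
  ],
)

```text
t: 54.65
eef_pos: [0.4523, 0.2913, 0.1331]
eef_rot: [2.422, 2.001, 0.003]
wrist_force: [-1.6, -0.6, 5.5]
grip_width: 0.0228
gripper_force: 50.2
```

Call:
apply_moves(
  steps=[
    [[2.6, 0, 0, 0, 0, 0, 0], [3.5, 0, 0, 0, 0, 0, 0], [5, 0, 0, 0, 0, 0, 0], [5, 0, 0, -0.5, 0, 0, 0], [5, 0, 0, -2, 0, 0, 0], [5, 0, 0, -5, 0, 0, 0], [5, 0, 0, -8.5, 0, 0, 0], [5, 0, 0, -12, 0, 0, 0], [5, 0, 0, -14, 0, 0, 0], [5, 0, 0, -14, 0, 0, 0]],
  ],
)

```text
t: 55.65
eef_pos: [0.4536, 0.2917, 0.2772]
eef_rot: [2.42, 1.999, 0.014]
wrist_force: [0.1, 0.1, 1.3]
grip_width: 0.05
gripper_force: 0.0
```

Call:
apply_moves(
  steps=[
    [[5, -2, 0, 0, 0, 0, 0], [5, -5, 0, 0, 0, 0, 0], [5, -9, 0, 0, 0, 0, 0], [5, -13, 0, 0, 0, 0, 0], [5, -17, 0, 0, 0, 0, 0], [5, -20, 0, 0, 0, 0, 0], [5, -22, 0, 0, 0, 0, 0], [5, -22, 0, 0, 0, 0, 0], [5, -22, 0, 0, 0, 0, 0], [5, -22, 0, 0, 0, 0, 0]],
  ],
)

```text
t: 56.65
eef_pos: [0.4099, 0.0755, 0.2713]
eef_rot: [-2.42, -2.002, 0.0]
wrist_force: [0.1, -0.2, -0.2]
grip_width: 0.05
gripper_force: 0.0
```

```bash
python3 - <<'E'
from h import *
print(env.state()["eef_pos"])
a=eyes.camera("top")["pixels"];b=eyes.camera("side")["pixels"]
cv2.imwrite("pics/end.png",np.hstack([cv2.resize(a[120:260,90:450],(440,380)) if 0 else cv2.resize(a[150:260,95:215],(400,367),interpolation=cv2.INTER_CUBIC),cv2.resize(b[110:300,170:345],(400,367),interpolation=cv2.INTER_CUBIC)]))
E
```

```text
[0.40993475 0.07552821 0.27133035]
```

View pics/end.png

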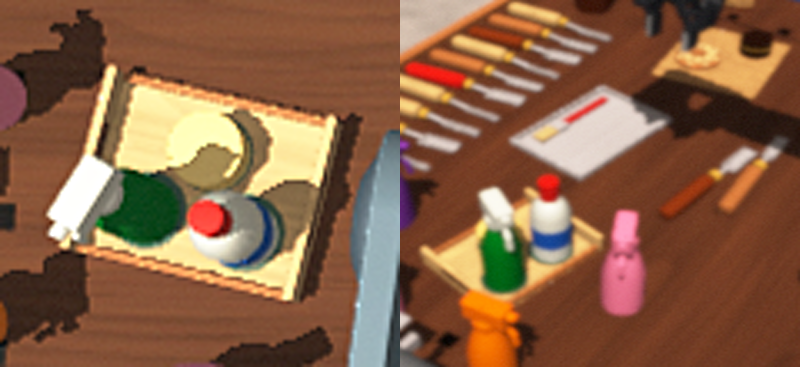

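The closing views show the spray bottle (crop 140,205) and the glue bottle (235,228) upright in their places. The light tin is behind them (205,150), and the dark tin stands on the mat (right crop 755,45) with the carving in place.

```bash
python3 -c "
from workcell import env
print(env.job_done())"
```

```text
the job is handed in; nothing more can be done
None
```

The job is handed in at about 57 s: the dark tin is on the mat, the light tin is in its place at the back of the caddy, both bottles are back in their own places, nothing was knocked over, and the carving was not moved. The first grip on the light tin closed over its top without shifting it, and a second, lower grip held.

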